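# Let the bow maker's winch back one notch

## Robot

A 6-joint arm with a two-finger parallel gripper is mounted at the origin on the work surface. World frame = base frame: x ahead of the robot, y to its left, z up, the work surface at z = 0. Lengths are in mm, angles in rad, forces in N, time in s.
With the tool pointing down it reaches from about 350 to 975 mm from the base axis. Payload 7.1 kg.
Tool frame: the origin (TCP) lies on the centre line of the jaws, within the pads' length; the fingertips stand 8 mm ahead of it and the grasp point (between the pads) lies 11 mm behind it; z points along the fingers, x is the direction in which the jaws open and shut, and the axes are right-handed (so a half turn about z gives the same grasp; the last joint's range is limited). The gripper opens to 88 mm and grips with 3 to 60 N. Pads are 20 mm wide; open, the fingers measure 115 mm over their backs; the gripper's body (75 mm by 178 mm) begins 61 mm behind the grasp point.
Start: joints at [1.133, 0.423, 1.63, -0, 1.089, -0.019], TCP at [254.133, 570.983, 192.475] pointing down, gripper open.
Joint ranges: [-3, 3], [-0.9, 2.11], [0.09, 2.58], [-1.31, 4.45], [0.11, 2.69], [-2.54, 2.54]. Speed limits (rad/s): [2.39, 2.39, 3.01, 3.14, 3.14, 3.14].

## Interface

Orientations are given as a rotation vector (axis times angle).
In Python, from workcell import ctrl gives the robot as it stands.
- The arm moves only by the shell command python3 -m handwheel 'ROWS'. ROWS is JSON, a list of rows, each a list of 3 entries, a list of its own where there are three numbers: the turn, a rotation vector about the tool's x, y, z in rad, then the shift along the tool's x, y, z in mm, then the opening, from 0 (shut) to 1 (fully open). In form: [[[ax, ay, az], [tx, ty, tz], jaw], ...]. A call has exactly 10 rows; each row shifts and turns the pose as measured when the row begins, along the tool's axes as they then stand; what a row does not reach is not made up. A row lasts 1/12 s, in which the tool goes at most 41.7 mm and 7.16 degrees, less where a joint would pass 70% of its speed; a pose out of reach is approached as far as the arm can. A call with a gripper value outside its range is refused whole. The fingers move at their own pace and stop on an object; the grip force is fixed at half the most. Time passes only in rows, so rows that do not move let the fingers close, or fill a call up. It gives the time, the measured TCP pose, the force and the opening at its end, in the units of the state.
- ctrl.get_obs(): the state, without advancing time (a new reading comes with each control period).
- ctrl.get_image(name): name is "scene" or "top"; returns a dict with "pixels" (480x640x3 uint8, red, green, blue), "camera_matrix" (3x3 intrinsics, pixels), "rvec" (rotation vector, rad) and "tvec" (3), from world to camera coordinates, as OpenCV has them. Camera axes: x right, y down, z forward; pixel columns grow to the right and rows downward; lengths in mm; the calibration is good to about 2 mm. A picture is of the moment at which its call begins. There is no depth.
- ctrl.close_job(): hands the job in, once; it reports no verdict.
Trained networks look in a picture, given as the dict that the camera call returned (one of the last four; its "shot" number tells which), for a name from the list of things; names that differ only in an ending like _2 or _b are one class to them, and where a whole thing is asked for, a point or a joint stands for the part that bears it (a point fixed in the world has none). Each returns a list of dicts, best first, with "score" (0 to 1); they miss things now and then, are a little off and sometimes report something else, mostly with a low value. They report only what shows in the picture. A call takes as long as a camera call.
- ctrl.look_for(picture, query): "position" ([x, y, z] in mm, in the coordinates of the camera as it stood for that picture, good to about 4 mm: the middle of the surface that is visible of it).
- ctrl.spot_point(picture, query): "position" ([x, y, z] in mm, in the coordinates of the camera as it stood for that picture, good to about 4 mm: a listed point, or the origin of a listed thing).
The state is a dict: "t": time; "qpos": joint angles; "qvel": joint speeds; "joint_torque": joint torques, N m; "ee_pos": TCP position; "orientation": TCP orientation; "ft_force": force on the tool from outside, world axes, zero at the start; "moment": the same for the moment, N m; "width": finger opening in mm.
Only numpy, scipy, OpenCV 4.12 (cv2) and the standard library are available. Lean on these libraries where they do the work, as an engineer would, in place of code of your own. Each camera call takes 0.05 s, during which the arm holds its last target.

## Task

The tillering winch was wound one notch too far, and its brass rope clamp has gone past the top of the drum. With a fingertip push the red ball over so that the pawl lifts out of the ratchet wheel and stays up, push the star handle backward (its top goes the way the red ball went) to let the wheel back one notch and no more, then flip the pawl down into that notch and bring the wheel back snug against it. Only push, do not grip the ball, the knobs or anything else, and leave the other things on the bench as they are.

Things in the scene. Friction and masses are not known exactly. Their poses are not given: they have to be found in the camera images.
- winch: fixed hand winch without rope or load: blue steel cheeks on a wooden pad 240 x 165 x 30 mm. Origin on the bench under the drum's middle; z up, y along the drum's axis, x level and square to it. Ratchet wheel (120 mm across, 10 thick) and pawl at y +58 mm, star handle at y -85 mm. The +y cheek's ear that carries the pawl is 233 mm high at x -82 to -36 mm; the -y cheek is 162 mm high
- wheel (a joint): turn of drum, ratchet wheel and star handle (one part), rad. 0 = a tooth hard against the pawl in the present notch; it starts at 0 to 0.15. Positive = winding forward (top towards the winch's +x), negative = backward (top towards -x). One notch = 0.524 (12 teeth). With the pawl down it clicks forward but cannot go back past a notch. Bearing drag 0.25 N m holds it where it is left
- pawl (a joint): swing of the pawl, rad. 0 = nose at the bottom of a notch; it grows as the nose lifts, to 1.30 at the back stop; the nose clears every tooth above 0.25. It is worked by gravity and goes over centre at about 0.9: below that it falls into the teeth, above it it falls against the stop and stays up. About 1.2 N at the ball moves it; a slack wheel may creep up to 0.05 forward as the nose leaves
- pawl_ball (a point): centre of the red ball (30 mm across) on the pawl's handle, an 8 mm rod, 65 mm from the pivot. Pawl down: the handle leans 30 degrees from upright towards the winch's +x. Thrown back: 44 degrees towards -x. So the ball travels about 80 mm towards -x, always 254 to 273 mm above the bench. Pushing the ball towards -x lifts the nose
- pawl_pivot (a point): the pawl's pivot, fixed on the winch at x -50, y 58, z 208 mm of the winch; the pawl swings in the x-z plane, its nose reaching 65 mm from the pivot to +x when down
- wheel_axis (a point): point on the axis of drum and star handle at the middle of the drum, 130 mm above the bench (winch frame x 0, y 0)
- knob0 (a point): centre of the black ball knob (28 mm across) on the uppermost arm of the star handle, 95 mm from the axis, 85 mm from the drum's middle towards the winch's -y. The arm is a 12 mm rod. At wheel = 0 it stands 75 degrees above the winch's +x direction; it passes upright going backward
- knob1 (a point): the next knob, 90 degrees backward from knob0: at the winch's -x side, near the height of the axis
- knob2 (a point): the knob opposite knob0, below the axis
- knob3 (a point): the knob opposite knob1, at the winch's +x side
- shackle: bystander: a bright steel bow shackle lying flat beside the winch, about 60 x 65 mm, 10 mm thick; origin on its underside; leave it where it is
- spanner: bystander: a steel spanner 170 mm long lying beside the winch; origin on its underside; leave it where it is
- wax_tin: bystander: a round yellow wax tin with a pale lid, 76 mm across and 35 mm high, beside the winch; origin on its underside; leave it where it is
- glue_bottle: bystander: a white glue bottle with an orange cap, 54 mm across and 150 mm high; origin on its underside; leave it where it is
- spokeshave: bystander: a spokeshave (steel body, two wooden handles), 260 mm long and 30 mm high; origin on its underside; leave it where it is
- mallet: bystander: a wooden mallet lying down, head 65 x 110 x 70 mm, handle to 250 mm along its own y; origin on its underside; leave it where it is
- rasp: bystander: a wood rasp with a wooden handle, 300 mm long, 24 mm high; origin on its underside; leave it where it is
- riser_block: bystander: a dark and light wooden bow-grip blank, 200 x 45 x 52 mm; origin on its underside; leave it where it is

How it is judged (in metres and radians):
On the way, in this order (a step that is already met when the one before it is completed fails the run):
1. the pawl is thrown back and stays up (value of joint pawl above 1 rad and value of joint wheel above -0.08 rad), for 0.2 s.
2. the wheel is pushed backward while the pawl is up (value of joint wheel below -0.12 rad and value of joint pawl above 0.5 rad), for 0.1 s.
At the end, for the whole second after the job is handed in: the wheel stands at rest one notch back from its notch at the start (joint between -0.584 and -0.404 rad; the notch is -0.524), with the pawl down in that notch (below 0.10 rad) (value of joint pawl below 0.1 rad and value of joint wheel between -0.584 and -0.404 rad and velocity of joint wheel between -0.05 and 0.05 rad/s); the robot touches nothing.
It fails at once if the wheel was let back by well over one notch (beyond -0.90 rad) (value of joint wheel below -0.9 rad).
It fails at once if the wheel was wound forward past the next notch (beyond 0.60 rad) (value of joint wheel above 0.6 rad).
It fails at once if the red ball or a knob of the star handle was taken between the fingers (grasp point within 10 mm of its centre) (distance between the grasp point and pawl_ball below 0.01 m or distance between the grasp point and knob0 below 0.01 m or distance between the grasp point and knob1 below 0.01 m or distance between the grasp point and knob2 below 0.01 m or distance between the grasp point and knob3 below 0.01 m).
It fails at once if a bystander was moved by more than 20 mm, lifted or carried (distance of any of shackle, spanner, wax_tin, glue_bottle, spokeshave, mallet, rasp, riser_block from where it was at the start of the episode above 0.02 m).
It also fails if it takes over 72 s, if anything falls off the work surface, if the arm or the gripper's body presses on something with over 40 N, if the wrist force passes 120 N, or if a joint passes its speed limit or range.

## Working session

There is one attempt and no reset: what is moved stays moved. The work goes in short steps, Python scripts to look and compute and a shell command to move; the robot and the scene stay as the last step left them, time stands still between calls to the robot, and variables do not carry over. Pictures are saved under pics/ and viewed, and the job is handed in when it is done.

```bash
mkdir -p pics; ls; cat > h.py <<'E'
import numpy as np, cv2
from workcell import ctrl
def cam(n):
    p=ctrl.get_image(n); return p
def save(p,f): cv2.imwrite('pics/'+f,p['pixels'][:,:,::-1])
def w(p,c):
    R=cv2.Rodrigues(np.array(p['rvec'],float))[0]; return R.T@(np.array(c,float)-np.array(p['tvec'],float).ravel())
def proj(p,X):
    return cv2.projectPoints(np.array(X,float).reshape(-1,3),np.array(p['rvec'],float),np.array(p['tvec'],float),np.array(p['camera_matrix'],float),None)[0].reshape(-1,2)
E
python3 - <<'E'
from h import *
np.set_printoptions(precision=1,suppress=True)
o=ctrl.get_obs(); print(o)
for n in('scene','top'):
    p=cam(n); save(p,n+'0.png')
    for q in['winch','pawl_ball','pawl_pivot','wheel_axis','knob0','knob1','knob2','knob3','shackle','spanner','wax_tin','glue_bottle','spokeshave','mallet','rasp','riser_block']:
        r=ctrl.spot_point(p,q)
        print(n,q,[(round(d['score'],2),w(p,d['position'])) for d in r[:2]])
E
```

```text
pics
{'t': 0.0, 'qpos': array([ 1.1,  0.4,  1.6,  0. ,  1.1, -0. ]), 'qvel': array([-0., -0.,  0., -0., -0., -0.]), 'joint_torque': array([ -0. , -54.5, -27.4,   0.1,   0. ,  -0. ]), 'ee_pos': array([253.9, 570.4, 191.7]), 'orientation': array([ 2.6,  1.7, -0. ]), 'ft_force': array([-0.1,  0.2, -0.7]), 'moment': array([-0. , -0. , -0.1]), 'width': 87.7311419758923}
scene winch [(0.79, array([544. ,   3.3,   4.1])), (0.58, array([ 614.2, -381.8,   -1.2]))]
scene pawl_ball [(0.65, array([542.9,  65.1, 264.7]))]
scene pawl_pivot [(0.84, array([513.4,  76.9, 207.6]))]
scene wheel_axis [(0.8, array([545.9,   4.5, 131.7])), (0.49, array([392.3, 100.4,   3.5]))]
scene knob0 [(0.68, array([544.6, -83.9, 216.1])), (0.59, array([430.7, -44.2, 166.5]))]
scene knob1 [(0.68, array([544.6, -83.9, 216.1])), (0.59, array([430.7, -44.2, 166.5]))]
scene knob2 [(0.68, array([544.6, -83.9, 216.1])), (0.59, array([430.7, -44.2, 166.5]))]
scene knob3 [(0.68, array([544.6, -83.9, 216.1])), (0.59, array([430.7, -44.2, 166.5]))]
scene shackle [(0.45, array([393.3, 100.7,   0.2]))]
scene spanner [(0.66, array
[... 955 characters left out ...]
 -104.3,   98.3]))]
top knob2 [(0.95, array([484.6, -62.7,  40.4])), (0.66, array([ 599.5, -104.3,   98.3]))]
top knob3 [(0.95, array([484.6, -62.7,  40.4])), (0.66, array([ 599.5, -104.3,   98.3]))]
top shackle [(0.8, array([395.9,  95.7,   1.9])), (0.73, array([ 617.9, -380.2,   -3.3]))]
top spanner [(0.74, array([610.6, 123.5,   0.6]))]
top wax_tin [(0.77, array([379.4,  15.4,  -0.5])), (0.58, array([ 598.7, -102. ,   99. ]))]
top glue_bottle [(0.76, array([414.1, 410.2,  -0.1]))]
top spokeshave [(0.8, array([ 619.8, -378.7,   -3.1]))]
top mallet [(0.96, array([786.7, -31.3,  -0.8]))]
top rasp [(0.62, array([659.4, 356.9,   3.4]))]
top riser_block [(0.75, array([ 270.3, -389. ,   -5.5]))]
```

View pics/scene0.png

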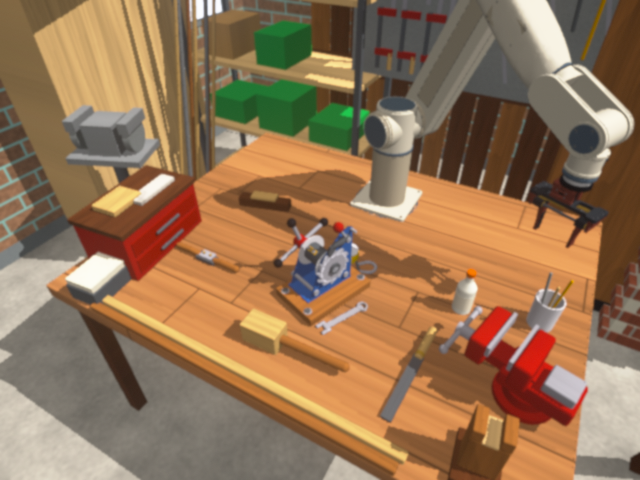

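View pics/top0.png

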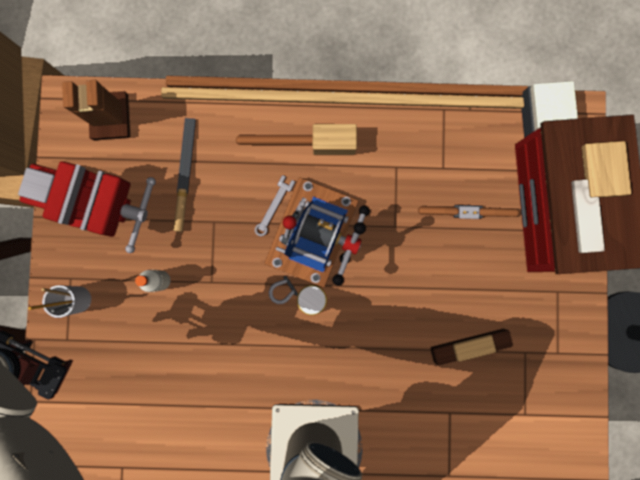

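The two views agree: the winch is at about (544, 5) with a yaw near -18.6°. The top view shows the red ball at pixel (289,222) and the star hub at (352,244). I'll fit the pose and overlay it on both pictures.

```bash
cat >> h.py <<'E'
from scipy.optimize import least_squares
def rot(a): return np.array([[np.cos(a),-np.sin(a),0],[np.sin(a),np.cos(a),0],[0,0,1]])
def W(pose,L): x,y,a=pose; return (rot(a)@np.array(L,float).reshape(-1,3).T).T+[x,y,0]
def ball(pw): b=np.radians(30)-pw; return [-50+65*np.sin(b),58,208+65*np.cos(b)]
def knob(k,th): b=np.radians(75+90*k)-th; return [95*np.cos(b),-85,130+95*np.sin(b)]
def over(p,pose,th,pw,f,z=5,c=None):
    im=cv2.resize(p['pixels'][:,:,::-1],None,fx=z,fy=z,interpolation=cv2.INTER_CUBIC)
    pts=proj(p,W(pose,[ball(pw),[-50,58,208],[0,58,130],[0,-85,130]]+[knob(k,th) for k in range(4)]+[[120,82,30],[120,-82,30],[-120,-82,30],[-120,82,30]]))
    for q in pts: cv2.drawMarker(im,tuple(int(v) for v in (q+.5)*z-.5),(0,255,255),cv2.MARKER_CROSS,14,1)
    m=pts.mean(0)*z; x0=int(m[0]-350);y0=int(m[1]-300)
    cv2.imwrite('pics/'+f,im[max(y0,0):y0+600,max(x0,0):x0+700])
    return pts
E
python3 - <<'E'
from h import *
np.set_printoptions(precision=3,suppress=True)
obs=[]
P={}
for n in('scene','top'):
    p=cam(n);P[n]=p
    for q in['winch','pawl_ball','pawl_pivot','wheel_axis','knob0']:
        for d in ctrl.spot_point(p,q): obs.append((q,w(p,d['position'])))
def model(v):
    pose=v[:3];pts={'winch':[[0,0,0]],'pawl_ball':[ball(0.03)],'pawl_pivot':[[-50,58,208]],'wheel_axis':[[0,0,130]],'knob0':[knob(k,v[3]) for k in range(4)]}
    return {k:W(pose,x) for k,x in pts.items()}
def res(v):
    m=model(v); out=[]
    for q,x in obs:
        d=m[q]-x; out+=list(d[np.argmin((d**2).sum(1))])
    return out
r=least_squares(res,[543,4,np.radians(-18.6),.08],loss='cauchy',f_scale=4,x_scale=[1,1,.02,.02])
print(r.x,np.degrees(r.x[2]));print(np.reshape(r.fun,(-1,3)) )
for n in P: over(P[n],r.x[:3],r.x[3],.03,n+'1.png',z=6 if n=='scene' else 5)
E
```

```text
[543.354   5.365  -0.353   0.096] -20.2100085321321
[[  4.567   2.67   -2.584]
 [  0.349   0.868  -2.367]
 [ -0.71   -2.04   -0.677]
 [-29.222 161.715 -10.226]
 [  1.483   0.581  -1.426]
 [ -1.279  -1.341   2.1  ]
 [ -1.475  -0.293   1.344]
 [  2.541  -1.978  -1.58 ]
 [ -2.643   1.294   0.263]
 [ -1.191  -0.184   0.244]
 [  1.442   2.991  -0.88 ]
 [  0.758   0.45    2.423]
 [ -0.572  -0.413   0.04 ]
 [ -0.395   0.296  -1.061]
 [  0.119  -5.757  -0.776]]
```

View pics/scene1.png

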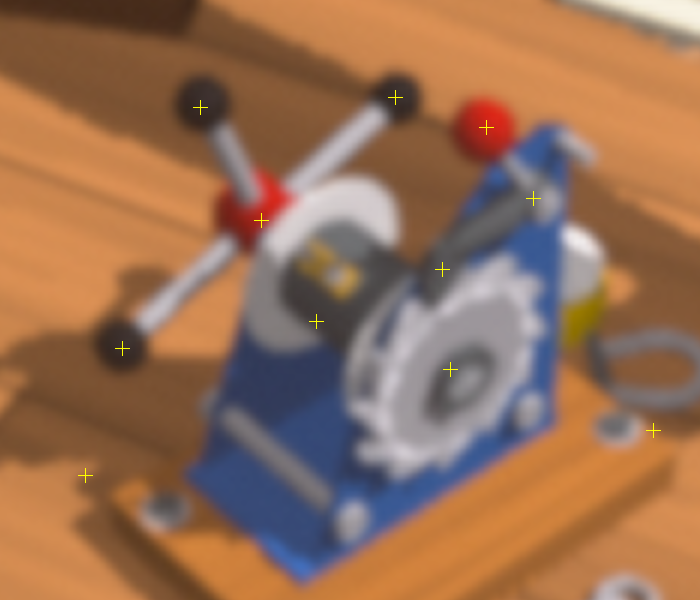

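View pics/top1.png

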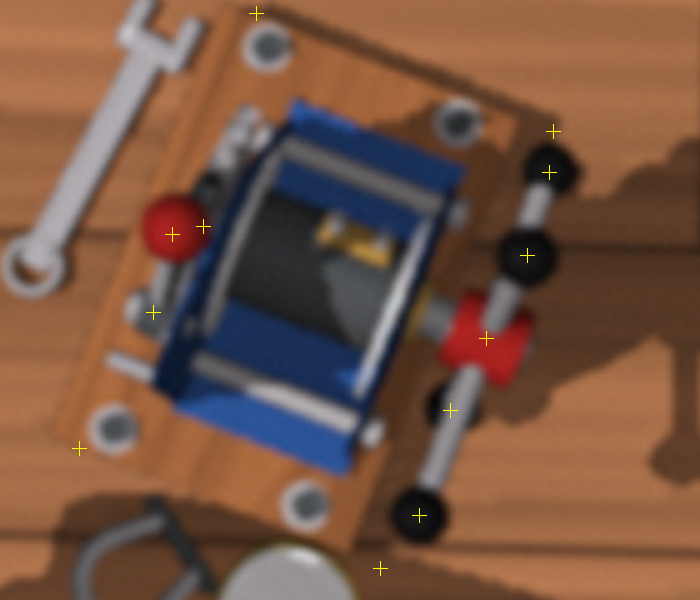

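The overlay fits both views: all knob, hub, pivot and ball crosses land within about 5 mm. The wheel reads about 0.10 and the pawl is down. Next I work out the approach in tool axes.

```bash
cat >> h.py <<'E'
POSE=(543.4,5.4,-0.353)
def go(L,yawfix=True):
    """tool-axes shift to winch-frame point L (TCP), plus turn about z wanted"""
    o=ctrl.get_obs(); R=cv2.Rodrigues(np.array(o['orientation'],float))[0]
    p=np.array(o['ee_pos']); t=W(POSE,L)[0]; d=R.T@(t-p)
    l=rot(-POSE[2])@(p-[POSE[0],POSE[1],0])
    # desired: tool y = u, z down
    u=rot(POSE[2])@[1,0,0]; Rd=np.column_stack([np.cross(u,[0,0,-1]),u,[0,0,-1]])
    rv=cv2.Rodrigues(R.T@Rd)[0].ravel()
    print('t',round(o['t'],2),'local TCP',l.round(1),'target world',t.round(1),'shift tool',d.round(1),'turn',rv.round(3),'F local',(rot(-POSE[2])@np.array(o['ft_force'])).round(1),'w',round(o['width'],1))
E
python3 - <<'E'
from h import *
go([32,58,340])
E
```

```text
t 2.3 local TCP [-467.   430.7  192.5] target world [593.5  48.8 340. ] shift tool [-339.1  522.4 -147.5] turn [-0.     0.    -0.066] F local [0.1 1.  0.6] w 88.1
```

```bash
python3 -m handwheel '[[[0,0,-0.03],[0,0,-38],0],[[0,0,-0.03],[0,0,-38],0],[[0,0,0],[0,0,-38],0],[[0,0,0],[0,0,-36],0],[[0,0,0],[-20,30,0],0],[[0,0,0],[-20,30,0],0],[[0,0,0],[-20,30,0],0],[[0,0,0],[-20,30,0],0],[[0,0,0],[-20,30,0],0],[[0,0,0],[-20,30,0],0]]'
python3 -c "
from h import *
go([32,58,340])"
```

```text
t: 3.13
ee_pos: [381.8, 394.7, 350.1]
orientation: [-2.569, -1.808, -0.002]
ft_force: [0.6, 0.1, 1.0]
width: 24.7
t 3.13 local TCP [-286.2  309.5  350.1] target world [593.5  48.8 340. ] shift tool [-254.1  316.1   10.1] turn [ 0.001 -0.001  0.008] F local [0.6 0.3 1. ] w 24.7
```

```bash
python3 -m handwheel '[[[0,0,0],[-25,31,0],0],[[0,0,0],[-25,31,0],0],[[0,0,0],[-25,31,0],0],[[0,0,0],[-25,31,0],0],[[0,0,0],[-25,31,0],0],[[0,0,0],[-25,31,0],0],[[0,0,0],[-25,31,0],0],[[0,0,0],[-25,31,0],0],[[0,0,0],[-25,31,0],0],[[0,0,0],[0,0,0],0]]'
python3 -c "
from h import *
go([32,58,340]);go([32,58,255])"
```

```text
t: 3.97
ee_pos: [577.2, 68.2, 352.2]
orientation: [2.569, 1.802, 0.011]
ft_force: [-0.3, -0.6, -0.7]
width: 0.4
t 3.97 local TCP [ 10.   70.6 352.2] target world [593.5  48.8 340. ] shift tool [-12.7  21.9  12.3] turn [ 0.006 -0.004  0.006] F local [-0.1 -0.7 -0.7] w 0.4
t 3.97 local TCP [ 10.   70.6 352.2] target world [593.5  48.8 255. ] shift tool [-13.1  21.4  97.3] turn [ 0.006 -0.004  0.006] F local [-0.1 -0.7 -0.7] w 0.4
```

```bash
python3 -m handwheel '[[[0,0,0],[-13,22,0],0],[[0,0,0],[0,2,0],0],[[0,0,0],[0,0,20],0],[[0,0,0],[0,0,20],0],[[0,0,0],[0,0,20],0],[[0,0,0],[0,0,20],0],[[0,0,0],[0,0,15],0],[[0,0,0],[0,0,0],0],[[0,0,0],[0,0,0],0],[[0,0,0],[0,0,0],0]]'
python3 - <<'E'
from h import *
go([32,58,255])
for n in('scene','top'):
    p=cam(n); over(p,POSE,.1,.03,n+'2.png')
E
```

```text
t: 4.8
ee_pos: [596.6, 47.9, 255.3]
orientation: [2.575, 1.795, 0.015]
ft_force: [-0.3, 1.2, -0.2]
width: 0.4
t 4.8 local TCP [ 35.2  58.3 255.3] target world [593.5  48.8 255. ] shift tool [-0.3 -3.2  0.3] turn [ 0.007 -0.006 -0.   ] F local [-0.7  1.  -0.2] w 0.4
```

View pics/scene2.png

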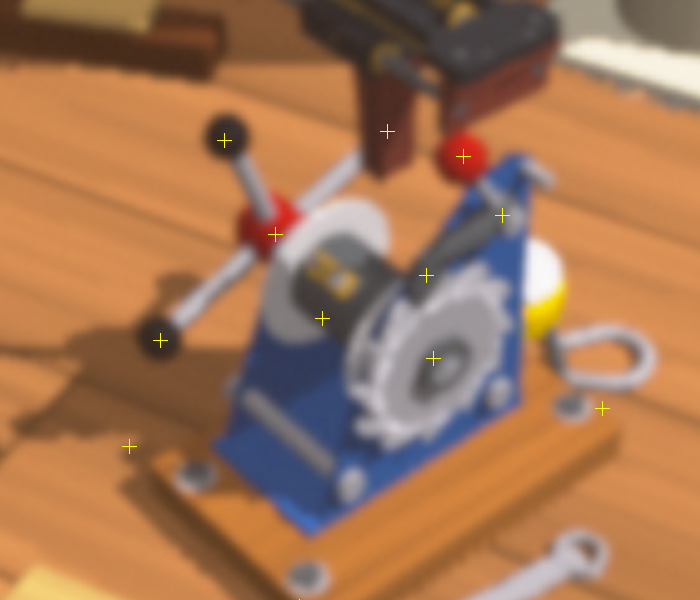

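View pics/top2.png

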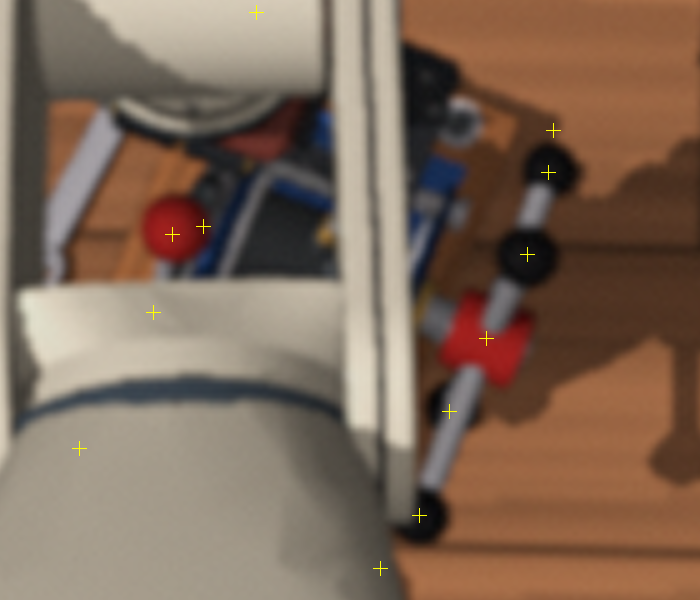

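```bash
python3 - <<'E'
from h import *
p=cam('scene')
o=ctrl.get_obs()
R=cv2.Rodrigues(np.array(o['orientation'],float))[0]
print(R.round(2))
e=np.array(o['ee_pos'])
pts=np.array([e+R@np.array([a,b,c]) for a in(-13,13) for b in(-10,10) for c in(8,-60)])
z=6
q=proj(p,pts); b=proj(p,W(POSE,[ball(0.03)]))
im=cv2.resize(p['pixels'][:,:,::-1],None,fx=z,fy=z,interpolation=cv2.INTER_CUBIC)
for k in q: cv2.drawMarker(im,tuple(int(v) for v in (k+.5)*z),(0,255,0),cv2.MARKER_CROSS,14,1)
m=q.mean(0)*z; cv2.imwrite('pics/scene3.png',im[int(m[1])-250:int(m[1])+250,int(m[0])-300:int(m[0])+300])
E
```

```text
[[ 0.35  0.94  0.01]
 [ 0.94 -0.35  0.  ]
 [ 0.01  0.01 -1.  ]]
```

View pics/scene3.png

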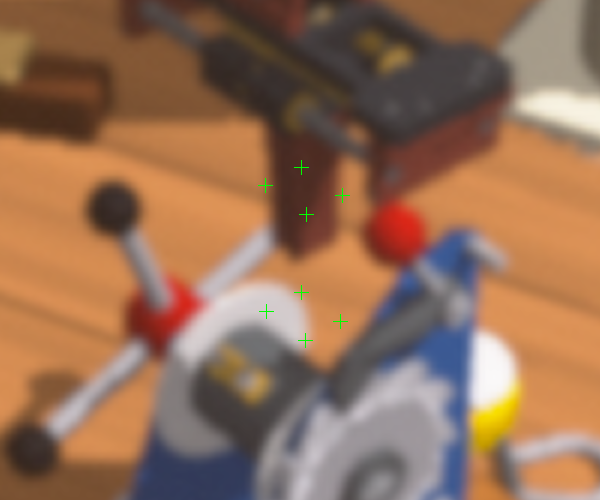

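```bash
python3 - <<'E'
from h import *
R0=cv2.Rodrigues(np.array([2.577,1.797,0]))[0]
p=cam('scene'); z=6
e=np.array([254,570.7,192])
o=ctrl.get_obs(); print(o['qpos'].round(3),o['orientation'])
im=cv2.imread('pics/scene0.png')
im=cv2.resize(im,None,fx=z,fy=z,interpolation=cv2.INTER_CUBIC)
R0=cv2.Rodrigues(np.array([2.6,1.72,0])/np.hypot(2.6,1.72)*np.pi)[0]
for a in(-57,-44,44,57):
  for c in(8,-60):
    k=proj(p,e+R0@[a,0,c])[0]; cv2.drawMarker(im,tuple(int(v) for v in (k+.5)*z),(0,255,0),cv2.MARKER_CROSS,14,1)
k=proj(p,e)[0]*z; print(k/z)
cv2.imwrite('pics/s0.png',im[int(k[1])-250:int(k[1])+250,int(k[0])-300:int(k[0])+300])
p=cam('top'); z=5
e=np.array(o['ee_pos']);R=cv2.Rodrigues(np.array(o['orientation'],float))[0]
im=cv2.resize(p['pixels'][:,:,::-1],None,fx=z,fy=z,interpolation=cv2.INTER_CUBIC)
for a in(-13,13):
  for b in(-10,10):
   for c in(8,-60):
    k=proj(p,e+R@[a,b,c])[0]; cv2.drawMarker(im,tuple(int(v) for v in (k+.5)*z),(0,255,0) if c==8 else (0,255,255),cv2.MARKER_CROSS,14,1)
k=k*z
cv2.imwrite('pics/t4.png',im[int(k[1])-250:int(k[1])+250,int(k[0])-300:int(k[0])+300])
E
```

```text
[ 0.058  0.314  1.638  0.003  1.179 -1.16 ] [2.57452053 1.79405383 0.01732321]
[548.11423465 245.0930755 ]
```

View pics/s0.png

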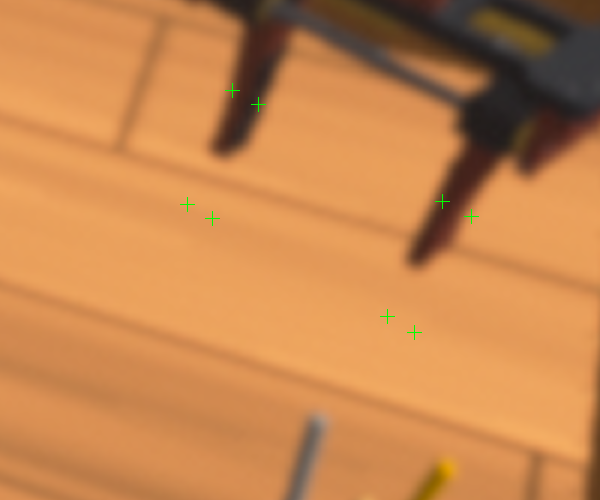

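View pics/t4.png

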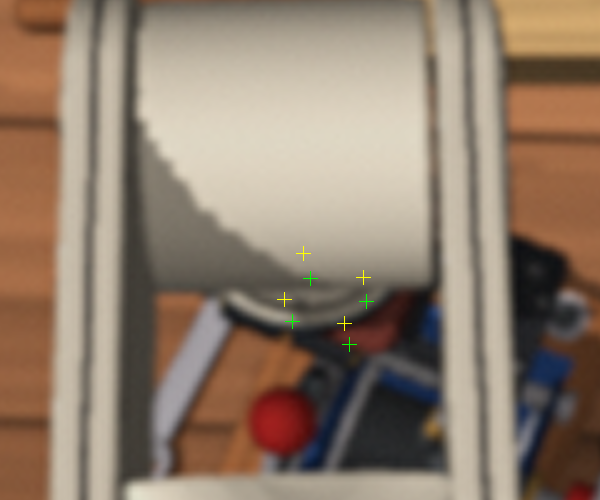

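```bash
python3 - <<'E'
from h import *
p=cam('top'); z=8
R0=cv2.Rodrigues(np.array([2.6,1.72,0])/np.hypot(2.6,1.72)*np.pi)[0]
e=np.array([254,570.7,192])
im=cv2.resize(cv2.imread('pics/top0.png'),None,fx=z,fy=z,interpolation=cv2.INTER_CUBIC)
for a in(-57,-44,44,57):
  for c in(8,-60):
   for b in (-10,10):
    k=proj(p,e+R0@[a,b,c])[0]; cv2.drawMarker(im,tuple(int(v) for v in (k+.5)*z),(0,255,0) if c==8 else (0,255,255),cv2.MARKER_CROSS,14,1); print(a,b,c,k)
cv2.imwrite('pics/t0z.png',im[310*z:410*z,0:100*z][:,:])
print(cv2.Rodrigues(np.array(p['rvec'],float))[0].round(2),p['tvec'],p['camera_matrix'])
E
```

```text
-57 -10 8 [ 79.35906833 367.18196908]
-57 10 8 [ 83.37539026 358.82999305]
-57 -10 -60 [ 64.20327622 372.97283216]
-57 10 -60 [ 68.49170824 364.08336162]
-44 -10 8 [ 74.06183041 364.70198912]
-44 10 8 [ 78.08257656 356.3547976 ]
-44 -10 -60 [ 58.57318407 370.33338336]
-44 10 -60 [ 62.86661168 361.44932883]
44 -10 8 [ 38.27742103 347.94899077]
44 10 8 [ 42.32797782 339.63408432]
44 -10 -60 [ 20.54522949 352.5054622 ]
44 10 -60 [ 24.87230763 343.65794669]
57 -10 8 [ 33.00196722 345.47920935]
57 10 8 [ 37.05690754 337.16905722]
57 -10 -60 [ 14.93975915 349.87755638]
57 10 -60 [ 19.27178401 341.03542053]
[[ 0.03 -1.    0.  ]
 [-1.   -0.03 -0.06]
 [ 0.06 -0.   -1.  ]] [ -13.41677647  520.00178179 1304.33943127] [[514.27596736   0.         319.18292575]
 [  0.         514.27596736 243.68795421]
 [  0.           0.           1.        ]]
```

```bash
python3 -c "
import cv2
i=cv2.imread('pics/t0z.png');print(i.shape);cv2.imwrite('pics/t0y.png',i[:600])"
```

```text
(800, 800, 3)
```

View pics/t0z.png

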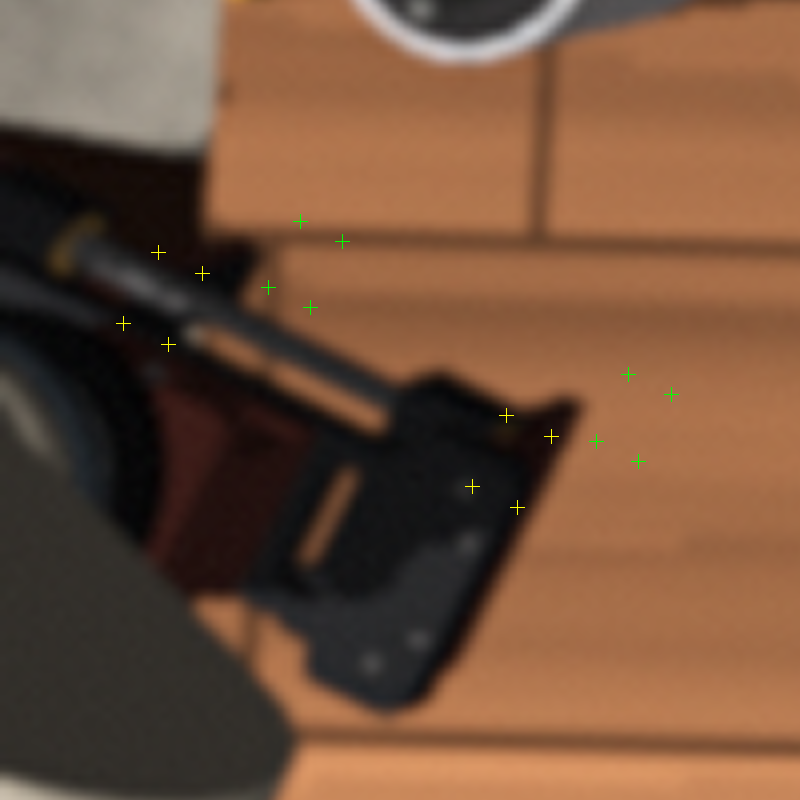

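```bash
cat >> h.py <<'E'
def tri(ps,px):
    A=[];b=[]
    for p,q in zip(ps,px):
        K=np.array(p['camera_matrix']);R=cv2.Rodrigues(np.array(p['rvec'],float))[0];t=np.array(p['tvec'],float).ravel()
        d=R.T@np.linalg.solve(K,[q[0],q[1],1]);d/=np.linalg.norm(d);c=-R.T@t
        M=np.eye(3)-np.outer(d,d);A.append(M);b.append(M@c)
    A=np.vstack(A);b=np.hstack(b);x=np.linalg.lstsq(A,b,rcond=None)[0];return x,np.linalg.norm(A@x-b)
E
python3 - <<'E'
from h import *
ps=[cam('scene'),cam('top')]
x,r=tri(ps,[(535.6,228.8),(71,361)]);print(x,r)
R0=cv2.Rodrigues(np.array([2.6,1.72,0])/np.hypot(2.6,1.72)*np.pi)[0]
print(R0.T@(x-[254,570.7,192]))
E
```

```text
[241.66350531 525.00122738 222.87826811] 2.4916718511874687
[-46.88305076   6.52276563 -30.87826811]
```

Both views put the fingertips about 39–44 mm higher along the tool axis than the reported TCP implies; sideways they agree. That difference decides whether the finger meets the ball, so I'll test it with a harmless probe. At this height the reported tip would nudge the ball, while the seen tip would pass just above it.

```bash
python3 -m handwheel '[[[0,0,0],[0,-15,0],0],[[0,0,0],[0,-10,0],0],[[0,0,0],[0,-8,0],0],[[0,0,0],[0,-4,0],0],[[0,0,0],[0,-4,0],0],[[0,0,0],[0,0,0],0],[[0,0,0],[0,0,0],0],[[0,0,0],[0,0,0],0],[[0,0,0],[0,0,0],0],[[0,0,0],[0,0,0],0]]'
cat >> h.py <<'E'
def shot(n,f,z=6,tz=8):
    p=cam(n);o=ctrl.get_obs();e=np.array(o['ee_pos']);R=cv2.Rodrigues(np.array(o['orientation'],float))[0]
    im=cv2.resize(p['pixels'][:,:,::-1],None,fx=z,fy=z,interpolation=cv2.INTER_CUBIC)
    for a in(-13,13):
      for b in(-10,10):
        k=proj(p,e+R@[a,b,tz])[0]; cv2.drawMarker(im,tuple(int(v) for v in (k+.5)*z),(0,255,0),cv2.MARKER_CROSS,14,1)
    for L,c in [(ball(.03),(255,255,0)),(ball(1.3),(255,0,255))]:
        k=proj(p,W(POSE,L))[0]; cv2.drawMarker(im,tuple(int(v) for v in (k+.5)*z),c,cv2.MARKER_CROSS,14,1)
    k=proj(p,W(POSE,[0,0,200]))[0]*z
    cv2.imwrite('pics/'+f,im[max(int(k[1])-300,0):int(k[1])+250,int(k[0])-350:int(k[0])+350])
E
python3 - <<'E'
from h import *
go([32,58,255]); shot('scene','a1.png')
E
```

```text
t: 6.03
ee_pos: [557.8, 62.0, 256.2]
orientation: [2.574, 1.793, 0.02]
ft_force: [-0.1, -0.4, 0.5]
width: 0.4
t 6.03 local TCP [ -6.   58.1 256.2] target world [593.5  48.8 255. ] shift tool [-0.1 38.   1.6] turn [ 0.011 -0.008 -0.001] F local [ 0.1 -0.4  0.5] w 0.4
```

View pics/a1.png

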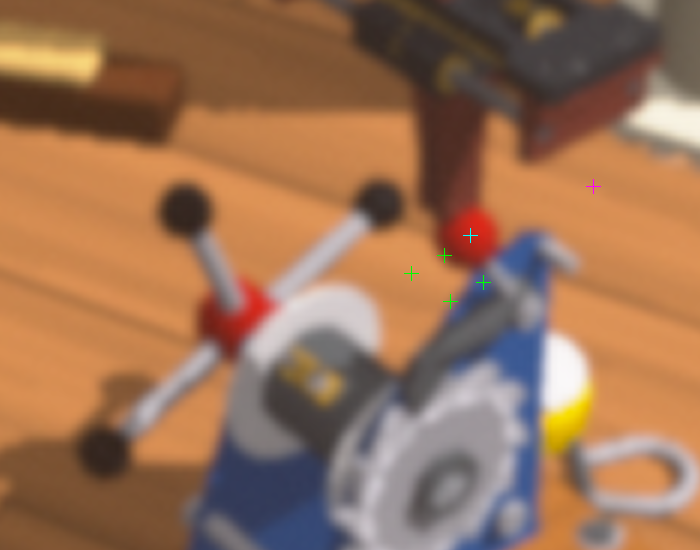

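No force, and the ball at (470,236) hasn't moved, but the ball hides part of the finger, so the offset may not be purely vertical. I'll lift clear and locate the tip properly by turning the tool and comparing pictures.

```bash
python3 -m handwheel '[[[0,0,0],[0,15,-10],0],[[0,0,0],[0,20,-20],0],[[0,0,0],[0,20,-30],0],[[0,0,0],[0,20,-30],0],[[0,0,0],[0,0,-10],0],[[0,0,0],[0,0,0],0],[[0,0,0],[0,0,0],0],[[0,0,0],[0,0,0],0],[[0,0,0],[0,0,0],0],[[0,0,0],[0,0,0],0]]'
python3 - <<'E'
from h import *
go([32,58,255]); shot('scene','b1.png'); shot('top','b1t.png')
p=cam('scene');R=cv2.Rodrigues(np.array(p['rvec'],float))[0];print(-R.T@np.ravel(p['tvec']),R[2])
E
```

```text
t: 6.92
ee_pos: [624.1, 35.0, 352.8]
orientation: [-2.576, -1.794, -0.002]
ft_force: [-0.0, -0.2, -0.2]
width: 0.5
t 6.92 local TCP [ 65.5  55.6 352.8] target world [593.5  48.8 255. ] shift tool [  2.1 -33.4  97.9] turn [-0.002 -0.002 -0.001] F local [ 0.1 -0.2 -0.2] w 0.5
[1356.33253598  472.30702902  981.82458844] [-0.6669532  -0.37355707 -0.64469259]
```

View pics/b1.png

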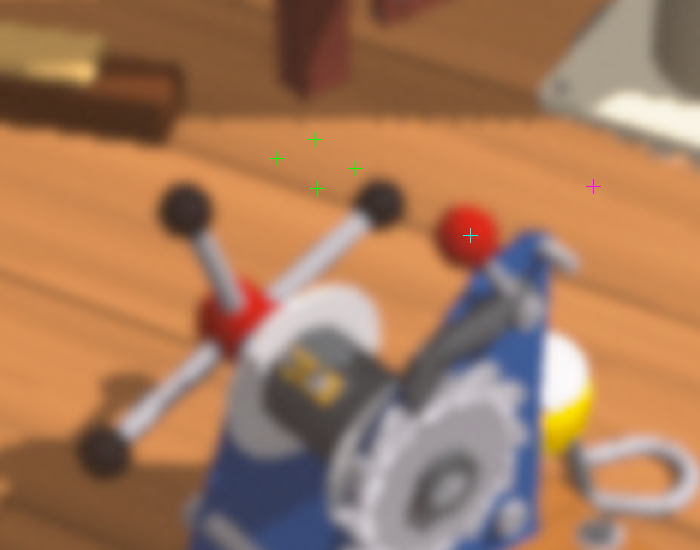

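View pics/b1t.png

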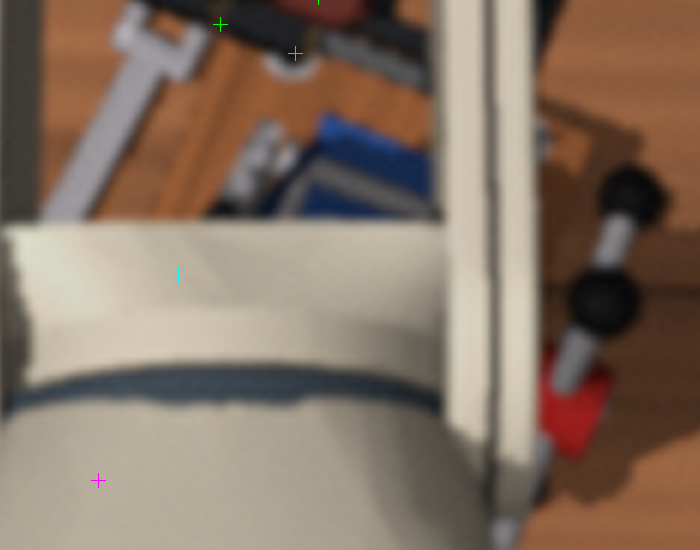

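```bash
python3 -m handwheel '[[[0,0,0],[0,0,20],0],[[0,0,0.12],[0,0,10],0],[[0,0,0.12],[0,0,0],0],[[0,0,0.12],[0,0,0],0],[[0,0,0.12],[0,0,0],0],[[0,0,0.12],[0,0,0],0],[[0,0,0.12],[0,0,0],0],[[0,0,0.12],[0,0,0],0],[[0,0,0],[0,0,0],0],[[0,0,0],[0,0,0],0]]'
python3 - <<'E'
from h import *
go([65,56,320]); shot('scene','b2.png'); shot('top','b2t.png')
E
```

```text
t: 7.9
ee_pos: [622.4, 36.0, 319.0]
orientation: [-3.092, -0.54, 0.005]
ft_force: [-0.4, -0.1, -0.0]
width: 0.3
t 7.9 local TCP [ 63.6  56.  319. ] target world [623.8  35.5 320. ] shift tool [ 1.1  0.9 -1. ] turn [-0.005  0.001 -0.872] F local [-0.4 -0.2 -0. ] w 0.3
```

View pics/b2.png

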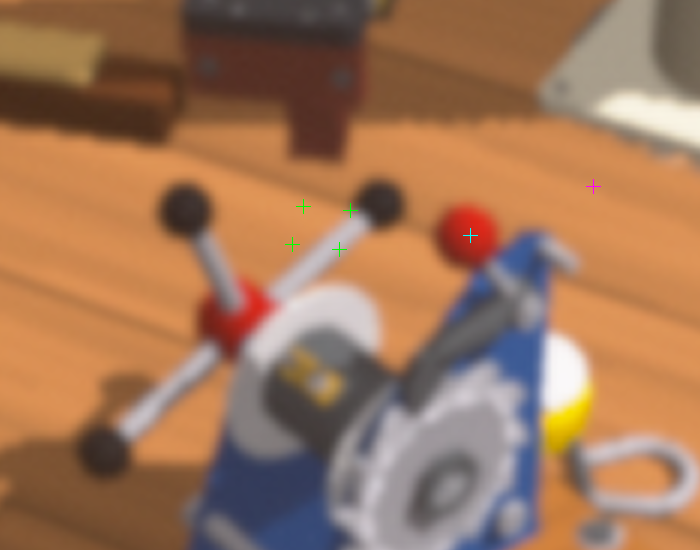

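View pics/b2t.png

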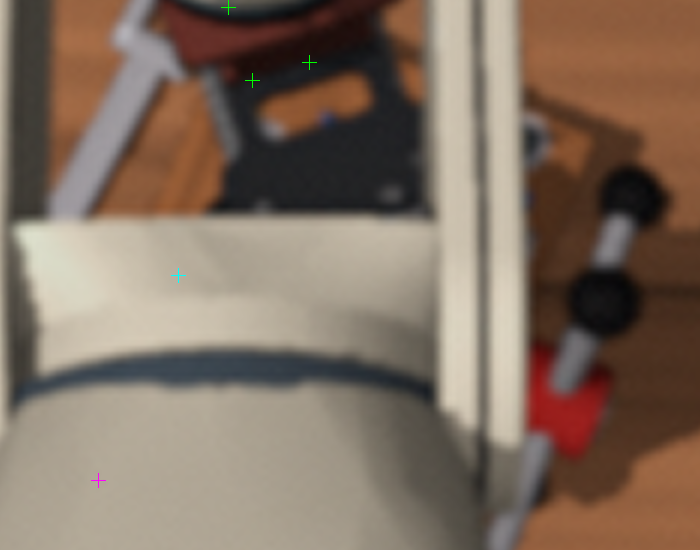

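```bash
python3 - <<'E'
from h import *
p=cam('scene'); z=6
k0=proj(p,W(POSE,[0,0,200]))[0]*z; off=np.array([int(k0[0])-350,max(int(k0[1])-300,0)])
def f(pos,rv,obs):
    R=cv2.Rodrigues(np.array(rv,float))[0]
    for tz in range(8,-60,-6):
        q=[proj(p,np.array(pos)+R@[a,b,tz])[0] for a in(-13,13) for b in(-10,10)]
        q=np.array([(k+.5)*z-off for k in q]); print(tz,q[np.argsort(q[:,1])[-2:]].round(0).tolist())
f([622.4,36,319],[-3.092,-.54,.005],0); print(); f([624.1,35,352.8],[-2.576,-1.794,-.002],0)
E
```

```text
8 [[292.0, 244.0], [340.0, 249.0]]
2 [[292.0, 233.0], [340.0, 238.0]]
-4 [[291.0, 221.0], [340.0, 226.0]]
-10 [[291.0, 210.0], [339.0, 215.0]]
-16 [[291.0, 198.0], [339.0, 203.0]]
-22 [[290.0, 186.0], [339.0, 191.0]]
-28 [[290.0, 175.0], [339.0, 179.0]]
-34 [[289.0, 163.0], [339.0, 167.0]]
-40 [[289.0, 151.0], [338.0, 155.0]]
-46 [[289.0, 138.0], [338.0, 143.0]]
-52 [[288.0, 126.0], [338.0, 131.0]]
-58 [[288.0, 114.0], [338.0, 119.0]]

8 [[356.0, 168.0], [318.0, 188.0]]
2 [[356.0, 156.0], [317.0, 176.0]]
-4 [[355.0, 144.0], [317.0, 164.0]]
-10 [[355.0, 132.0], [317.0, 152.0]]
-16 [[355.0, 120.0], [316.0, 140.0]]
-22 [[355.0, 108.0], [316.0, 127.0]]
-28 [[355.0, 96.0], [316.0, 115.0]]
-34 [[355.0, 83.0], [316.0, 102.0]]
-40 [[355.0, 71.0], [315.0, 90.0]]
-46 [[354.0, 58.0], [315.0, 77.0]]
-52 [[354.0, 45.0], [315.0, 64.0]]
-58 [[354.0, 32.0], [314.0, 51.0]]
```

A 50° turn about the tool axis left the offset nearly unchanged, at 87–90 zoomed px straight up. So the real tip sits about 44 mm higher along the tool axis than stated (tip z ≈ reported z + 36). That agrees with the probe missing the ball. I'll turn back and go lower, clear of the winch in either case.

```bash
python3 -m handwheel '[[[0,0,-0.12],[0,0,0],0],[[0,0,-0.12],[0,0,0],0],[[0,0,-0.12],[0,0,0],0],[[0,0,-0.12],[0,0,0],0],[[0,0,-0.12],[0,0,0],0],[[0,0,-0.12],[0,0,0],0],[[0,0,-0.12],[0,0,0],0],[[0,0,-0.02],[0,0,0],0],[[0,0,0],[0,0,0],0],[[0,0,0],[0,0,0],0]]'
python3 -c "
from h import *
go([40,58,215])"
```

```text
t: 8.88
ee_pos: [622.5, 35.9, 319.3]
orientation: [-2.543, -1.839, 0.002]
ft_force: [1.3, 0.3, 0.9]
width: 0.4
t 8.88 local TCP [ 63.7  56.  319.3] target world [601.  46. 215.] shift tool [  2.6 -23.2 104.4] turn [-0.004 -0.001  0.034] F local [1.1 0.8 0.9] w 0.4
```

```bash
python3 -m handwheel '[[[0,0,0.03],[2,-20,0],0],[[0,0,0],[0,0,20],0],[[0,0,0],[0,0,20],0],[[0,0,0],[0,0,20],0],[[0,0,0],[0,0,20],0],[[0,0,0],[0,0,15],0],[[0,0,0],[0,0,8],0],[[0,0,0],[0,0,0],0],[[0,0,0],[0,0,0],0],[[0,0,0],[0,0,0],0]]'
python3 -c "
from h import *
go([40,58,215]);shot('scene','c1.png',tz=-36)"
```

```text
t: 9.72
ee_pos: [605.3, 44.9, 215.4]
orientation: [-2.576, -1.797, -0.007]
ft_force: [0.8, -0.2, 0.2]
width: 0.7
t 9.72 local TCP [ 44.5  58.5 215.4] target world [601.  46. 215.] shift tool [-0.5 -4.5  0.4] turn [ 0.002 -0.004  0.   ] F local [0.8 0.1 0.2] w 0.7
```

View pics/c1.png

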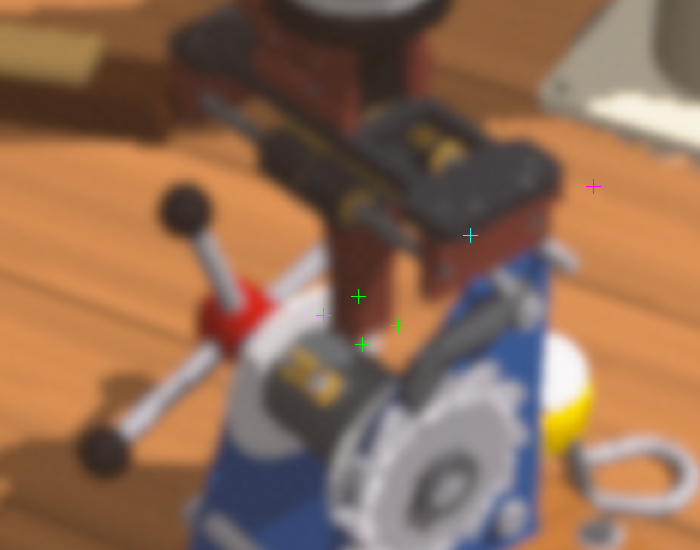

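The tip at pixel (360,340) now matches the -36 mm correction. Tip height is about 250 mm, which is right for the ball and clear of the 233 mm ear. Now the push towards -x.

```bash
python3 -m handwheel '[[[0,0,0],[0,-15,2],0],[[0,0,0],[0,-15,1],0],[[0,0,0],[0,-6,0],0],[[0,0,0],[0,-6,0],0],[[0,0,0],[0,-6,0],0],[[0,0,0],[0,-6,0],0],[[0,0,0],[0,-5,0],0],[[0,0,0],[0,0,0],0],[[0,0,0],[0,0,0],0],[[0,0,0],[0,0,0],0]]'
python3 -c "
from h import *
go([-62,58,212]);shot('scene','c2.png',tz=-36)"
```

```text
t: 10.6
ee_pos: [555.4, 65.9, 220.5]
orientation: [2.569, 1.79, 0.031]
ft_force: [1.5, -0.8, 1.4]
width: 0.7
t 10.6 local TCP [ -9.7  60.9 220.5] target world [505.3  81.3 212. ] shift tool [ -3.  -52.5   7.4] turn [ 0.02  -0.011 -0.   ] F local [ 1.7 -0.2  1.4] w 0.7
```

View pics/c2.png

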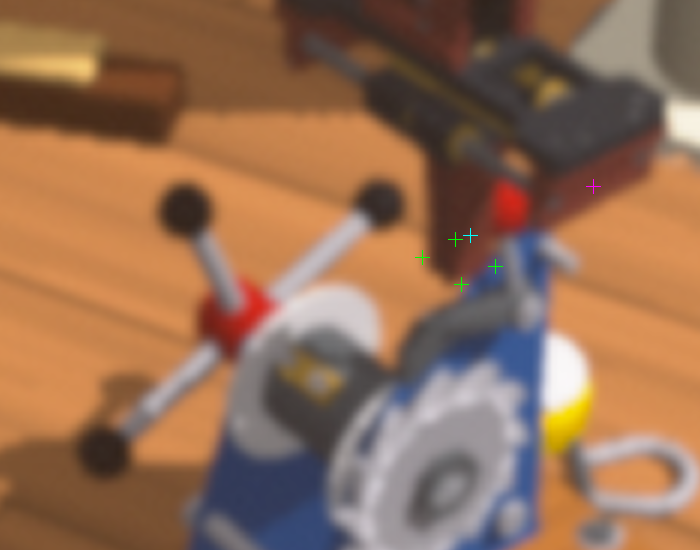

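It works: the ball has moved from (470,236) to about (512,207) and the pawl nose is rising. I continue and bring the height back down as I go.

```bash
python3 -m handwheel '[[[0.02,-0.01,0],[-1,-6,3],0],[[0,0,0],[-1,-6,2],0],[[0,0,0],[0,-6,2],0],[[0,0,0],[0,-6,2],0],[[0,0,0],[0,-6,2],0],[[0,0,0],[0,-6,2],0],[[0,0,0],[0,-6,1],0],[[0,0,0],[0,-6,1],0],[[0,0,0],[0,-4,1],0],[[0,0,0],[0,0,0],0]]'
python3 -c "
from h import *
go([-62,58,212]);shot('scene','c3.png',tz=-36)"
```

```text
t: 11.48
ee_pos: [505.2, 82.7, 204.7]
orientation: [2.572, 1.794, 0.009]
ft_force: [3.1, -2.7, 1.2]
width: 0.2
t 11.48 local TCP [-62.6  59.3 204.7] target world [505.3  81.3 212. ] shift tool [-1.3  0.6 -7.3] turn [ 0.007 -0.001  0.   ] F local [ 3.8 -1.4  1.2] w 0.2
```

View pics/c3.png

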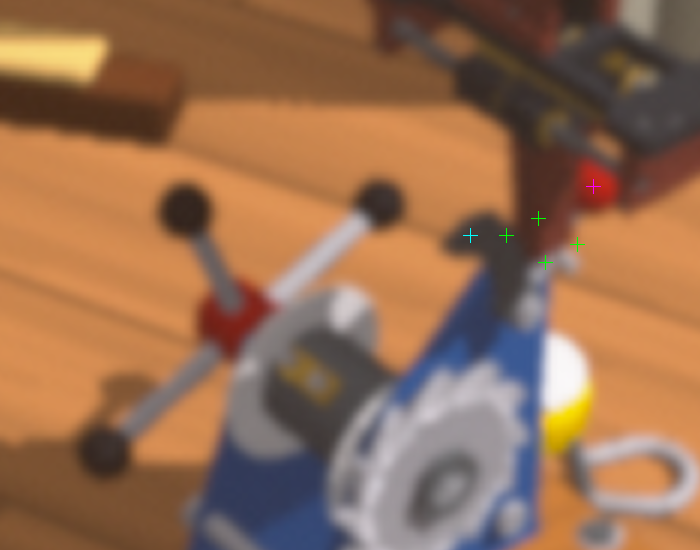

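The ball at (595,187) sits on the "thrown" marker and the raised nose is at (465,235). I lift straight out, because the nose is now on the +x side of the finger, then go over to the star handle.

```bash
python3 -m handwheel '[[[0,0,0],[0,0,-10],0],[[0,0,0],[0,0,-22],0],[[0,0,0],[0,0,-28],0],[[0,0,0],[0,0,-28],0],[[0,0,0],[0,0,-10],0],[[0,0,0],[-28,28,0],0],[[0,0,0],[-28,28,0],0],[[0,0,0],[-28,28,0],0],[[0,0,0],[-28,28,0],0],[[0,0,0],[-14,14,0],0]]'
python3 -c "
from h import *
go([80,-85,172]);shot('scene','d1.png',tz=-36)"
```

```text
t: 12.37
ee_pos: [572.5, -77.5, 308.5]
orientation: [-2.56, -1.804, 0.01]
ft_force: [-0.2, -1.0, -0.2]
width: 0.3
t 12.37 local TCP [ 56.  -67.7 308.5] target world [ 589.1 -102.   172. ] shift tool [-17.6  25.5 136.2] turn [-0.012 -0.001  0.01 ] F local [ 0.2 -1.  -0.2] w 0.3
```

View pics/d1.png

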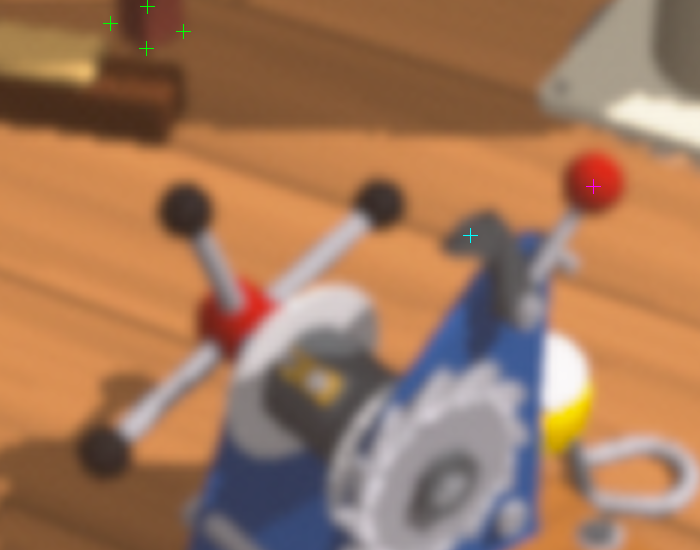

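The pawl stays up on its own. Next I place the finger on the +x side of knob0.

```bash
python3 -m handwheel '[[[-0.01,0,0.01],[-9,16,0],0],[[0,0,0],[-9,12,0],0],[[0,0,0],[0,0,20],0],[[0,0,0],[0,0,25],0],[[0,0,0],[0,0,25],0],[[0,0,0],[0,0,25],0],[[0,0,0],[0,0,22],0],[[0,0,0],[0,0,15],0],[[0,0,0],[0,0,0],0],[[0,0,0],[0,0,0],0]]'
python3 -c "
from h import *
go([80,-85,172]);shot('scene','d2.png',tz=-36);shot('top','d2t.png',tz=-36)"
```

```text
t: 13.25
ee_pos: [589.9, -104.5, 172.5]
orientation: [-2.569, -1.784, 0.009]
ft_force: [-0.2, -0.2, 0.5]
width: 0.8
t 13.25 local TCP [ 81.6 -87.1 172.5] target world [ 589.1 -102.   172. ] shift tool [ 2.1 -1.6  0.5] turn [-0.015 -0.004 -0.004] F local [-0.1 -0.3  0.5] w 0.8
```

View pics/d2.png

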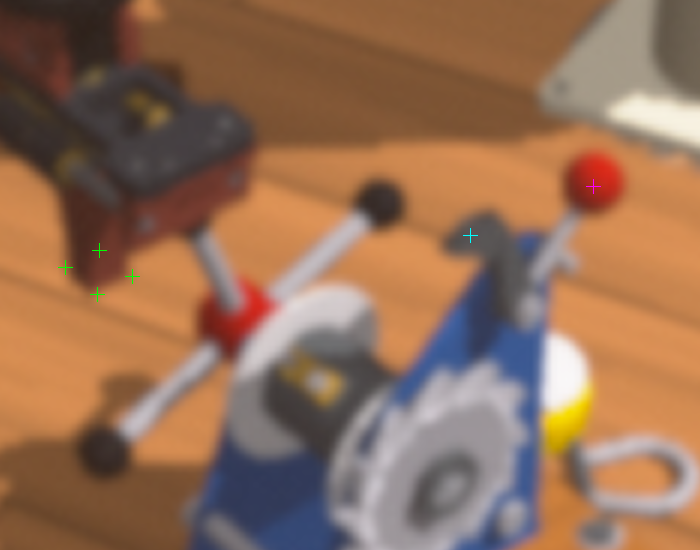

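```bash
python3 -m handwheel '[[[-0.01,0,0],[1,-12,1],0],[[0,0,0],[1,-10,1],0],[[0,0,0],[0,-6,1],0],[[0,0,0],[0,-6,0],0],[[0,0,0],[0,-6,0],0],[[0,0,0],[0,-6,0],0],[[0,0,0],[0,-5,0],0],[[0,0,0],[0,-3,0],0],[[0,0,0],[0,0,0],0],[[0,0,0],[0,0,0],0]]'
python3 -c "
from h import *
go([25,-85,172]);shot('scene','d3.png',tz=-36)"
```

```text
t: 14.18
ee_pos: [548.7, -85.9, 182.2]
orientation: [2.566, 1.783, 0.031]
ft_force: [2.3, -1.9, 1.2]
width: 0.9
t 14.18 local TCP [ 36.5 -83.9 182.2] target world [537.5 -83.  172. ] shift tool [ -1.2 -11.8   9.9] turn [ 0.025 -0.007 -0.003] F local [ 2.8 -1.   1.2] w 0.9
```

View pics/d3.png

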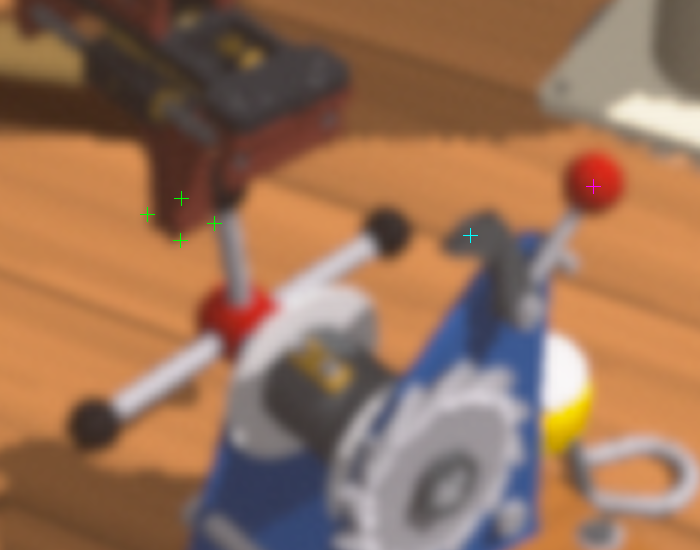

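```bash
cat >> h.py <<'E'
def theta(p,ks=(1,3),th0=0,z=6):
    """dark-blob knob centroids (nearest predicted) -> wheel angle per knob"""
    g=p['pixels'].astype(int); out=[]
    m=((g.max(2)<62)).astype(np.uint8)
    n,lab,st,cen=cv2.connectedComponentsWithStats(m)
    for k in ks:
        grid=np.linspace(-1,.6,321); pr=proj(p,W(POSE,[knob(k,t) for t in grid]))
        best=None
        for i in range(1,n):
            if 20<st[i,4]<140 and max(st[i,2],st[i,3])<14:
                d=np.linalg.norm(pr-cen[i],axis=1); j=d.argmin()
                if d[j]<2.5 and (best is None or abs(grid[j]-th0)<abs(best[0]-th0)): best=(round(grid[j],3),round(d[j],2),st[i,4],cen[i].round(1).tolist())
        out.append(best)
    return out
E
python3 - <<'E'
from h import *
p=cam('scene'); print(theta(p,(0,1,2,3),-.1))
q={**p}; q['pixels']=cv2.imread('pics/scene0.png')[:,:,::-1]; print(theta(q,(0,1,2,3),.1))
k0=proj(p,W(POSE,[0,0,200]))[0]*6; off=np.array([int(k0[0])-350,max(int(k0[1])-300,0)])
for t in np.arange(0.1,-.5,-.05): print(round(t,2),((proj(p,W(POSE,[knob(1,t),knob(3,t)]))+.5)*6-off).round(0).tolist())
E
```

```text
[None, None, None, None]
[(np.float64(0.095), np.float64(0.12), np.int32(32), [290.8, 223.0]), None, None, (np.float64(0.08), np.float64(0.58), np.int32(21), [277.2, 263.3])]
0.1 [[379.0, 205.0], [106.0, 456.0]]
0.05 [[381.0, 210.0], [103.0, 451.0]]
0.0 [[383.0, 216.0], [100.0, 445.0]]
-0.05 [[385.0, 223.0], [98.0, 439.0]]
-0.1 [[386.0, 229.0], [96.0, 433.0]]
-0.15 [[387.0, 236.0], [94.0, 427.0]]
-0.2 [[388.0, 242.0], [92.0, 420.0]]
-0.25 [[388.0, 249.0], [91.0, 413.0]]
-0.3 [[388.0, 257.0], [91.0, 405.0]]
-0.35 [[387.0, 264.0], [91.0, 398.0]]
-0.4 [[387.0, 271.0], [91.0, 390.0]]
-0.45 [[385.0, 279.0], [91.0, 382.0]]
```

The wheel reads about -0.14 (knob1 at (388,232), knob3 at (93,425)), matching the tool position. I continue, a bit lower.

```bash
python3 -m handwheel '[[[0.02,0,0],[0,0,5],0],[[0,0,0],[0,0,4],0],[[0,0,0],[0,-5,1],0],[[0,0,0],[0,-5,1],0],[[0,0,0],[0,-5,1],0],[[0,0,0],[0,-5,1],0],[[0,0,0],[0,-5,1],0],[[0,0,0],[0,0,0],0],[[0,0,0],[0,0,0],0],[[0,0,0],[0,0,0],0]]'
python3 -c "
from h import *
go([7,-85,172]);shot('scene','d4.png',tz=-36)"
```

```text
t: 15.12
ee_pos: [522.3, -75.7, 165.4]
orientation: [-2.576, -1.791, -0.009]
ft_force: [2.3, -1.5, 1.1]
width: 0.2
t 15.12 local TCP [  8.3 -83.3 165.4] target world [520.6 -76.8 172. ] shift tool [-1.6 -1.3 -6.6] turn [-0.    -0.007 -0.003] F local [ 2.7 -0.6  1.1] w 0.2
```

View pics/d4.png

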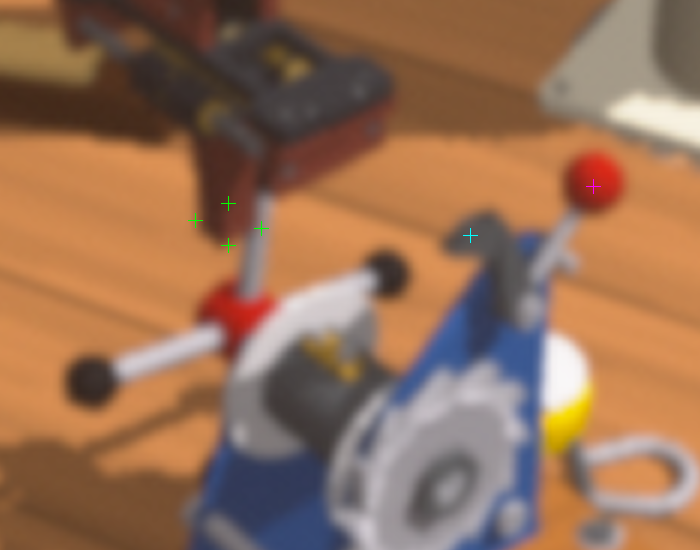

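The wheel reads about -0.43, just short of the new notch at -0.524, so I leave it there. I back off, lift and cross to the -x side of the ball.

```bash
python3 -m handwheel '[[[0,0,0],[0,12,0],0],[[0,0,0],[0,6,-15],0],[[0,0,0],[0,0,-25],0],[[0,0,0],[0,0,-30],0],[[0,0,0],[0,0,-30],0],[[0,0,0],[0,0,-30],0],[[0,0,0],[0,0,-10],0],[[0,0,0],[20,-25,0],0],[[0,0,0],[27,-30,0],0],[[0,0,0],[27,-30,0],0]]'
python3 -c "
from h import *
go([-148,58,310])"
```

```text
t: 16.0
ee_pos: [487.7, 13.2, 309.4]
orientation: [-2.573, -1.772, 0.011]
ft_force: [0.2, -0.5, -0.3]
width: 0.5
t 16.0 local TCP [-55.  -11.9 309.4] target world [424.6 111.  310. ] shift tool [ 68.8 -93.8   1.4] turn [-0.018 -0.005 -0.012] F local [ 0.3 -0.5 -0.3] w 0.5
```

```bash
python3 -m handwheel '[[[-0.01,0,-0.01],[22,-30,0],0],[[0,0,0],[22,-30,0],0],[[0,0,0],[20,-26,0],0],[[0,0,0],[4,-6,0],0],[[0,0,0],[0,0,15],0],[[0,0,0],[0,0,20],0],[[0,0,0],[0,0,15],0],[[0,0,0],[0,0,0],0],[[0,0,0],[0,0,0],0],[[0,0,0],[0,0,0],0]]'
python3 -c "
from h import *
go([-148,58,208]);shot('scene','e1.png',tz=-36)"
```

```text
t: 16.83
ee_pos: [420.3, 118.2, 259.7]
orientation: [-2.56, -1.794, 0.013]
ft_force: [-0.2, -0.3, 0.1]
width: 0.6
t 16.83 local TCP [-154.5   63.3  259.7] target world [424.6 111.  208. ] shift tool [-5.5  7.4 51.6] turn [-0.017 -0.002  0.005] F local [-0.1 -0.3  0.1] w 0.6
```

View pics/e1.png

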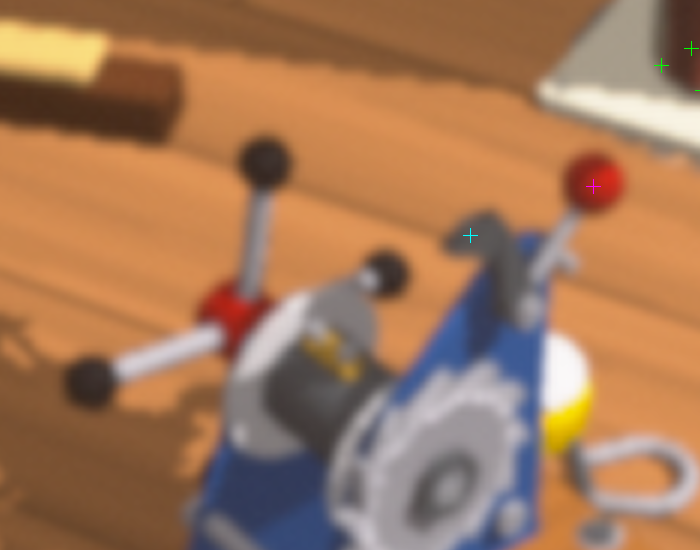

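```bash
python3 -m handwheel '[[[-0.01,0,0],[-5,5,15],0],[[0,0,0],[0,0,20],0],[[0,0,0],[0,0,15],0],[[0,0,0],[0,0,0],0],[[0,0,0],[0,8,0],0],[[0,0,0],[0,8,0],0],[[0,0,0],[0,6,0],0],[[0,0,0],[0,6,0],0],[[0,0,0],[0,6,0],0],[[0,0,0],[0,0,0],0]]'
python3 -c "
from h import *
go([-70,58,212]);shot('scene','e2.png',tz=-36)"
```

```text
t: 17.72
ee_pos: [450.4, 104.3, 218.8]
orientation: [-2.554, -1.778, 0.017]
ft_force: [0.5, 0.3, 0.1]
width: 0.4
t 17.72 local TCP [-121.5   60.6  218.8] target world [497.8  84.  212. ] shift tool [-2.6 51.7  5.2] turn [-0.031 -0.008 -0.002] F local [0.4 0.5 0.1] w 0.4
```

View pics/e2.png

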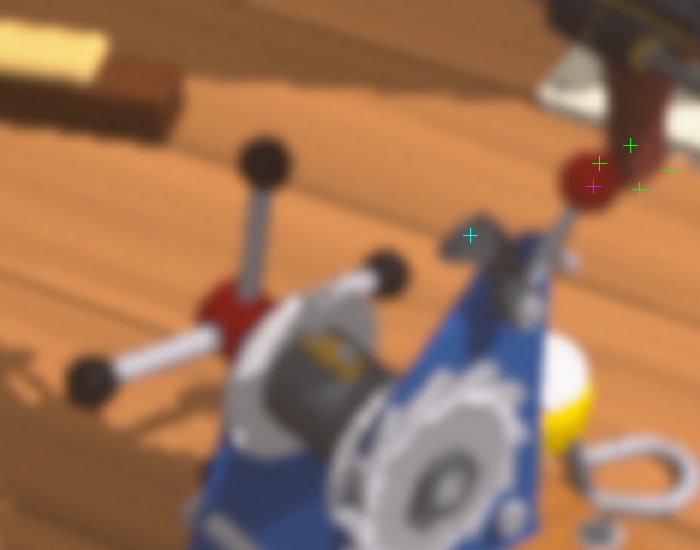

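The finger is just touching the ball. I lower a little and push it over centre towards +x.

```bash
python3 -m handwheel '[[[-0.03,0,0],[0,0,5],0],[[0,0,0],[-2,4,3],0],[[0,0,0],[0,6,0],0],[[0,0,0],[0,6,0],0],[[0,0,0],[0,6,0],0],[[0,0,0],[0,6,0],0],[[0,0,0],[0,6,0],0],[[0,0,0],[0,6,0],0],[[0,0,0],[0,6,0],0],[[0,0,0],[0,5,0],0]]'
python3 -c "
from h import *
go([-70,58,212]);shot('scene','e3.png',tz=-36)"
```

```text
t: 18.6
ee_pos: [452.0, 101.6, 221.7]
orientation: [-2.507, -1.73, 0.087]
ft_force: [-18.3, 6.7, 20.5]
width: 0.5
t 18.6 local TCP [-119.    58.6  221.7] target world [497.8  84.  212. ] shift tool [-0.2 49.8  4.3] turn [-0.11  -0.007 -0.01 ] F local [-19.5  -0.1  20.5] w 0.5
```

View pics/e3.png

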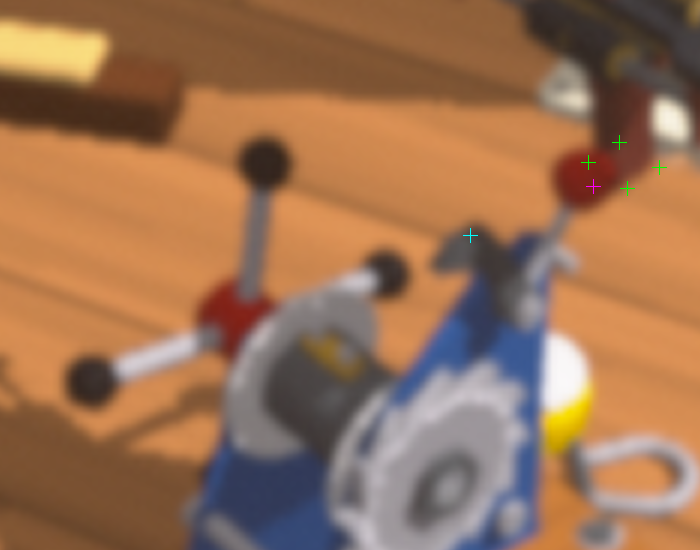

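The force of 20 N back and 20 N up means the tip's edge sits too high on the ball and presses along the handle. I back off at once, straighten the tool and come in lower.

```bash
python3 -m handwheel '[[[0,0,0],[0,-10,0],0],[[0,0,0],[0,-8,0],0],[[-0.05,0,0],[0,-4,0],0],[[-0.05,0,0],[0,0,0],0],[[0,0,0],[0,0,0],0],[[0,0,0],[0,0,0],0],[[0,0,0],[0,0,0],0],[[0,0,0],[0,0,0],0],[[0,0,0],[0,0,0],0],[[0,0,0],[0,0,0],0]]'
python3 -c "
from h import *
go([-135,58,203]);shot('scene','e4.png',tz=-36)"
```

```text
t: 19.48
ee_pos: [438.5, 109.3, 230.5]
orientation: [-2.58, -1.778, -0.017]
ft_force: [-0.0, -0.0, 0.6]
width: 0.6
t 19.48 local TCP [-134.4   61.2  230.5] target world [436.8 106.5 203. ] shift tool [-3.6 -0.6 27.5] turn [-0.    -0.013 -0.011] F local [ 0.  -0.   0.6] w 0.6
```

View pics/e4.png

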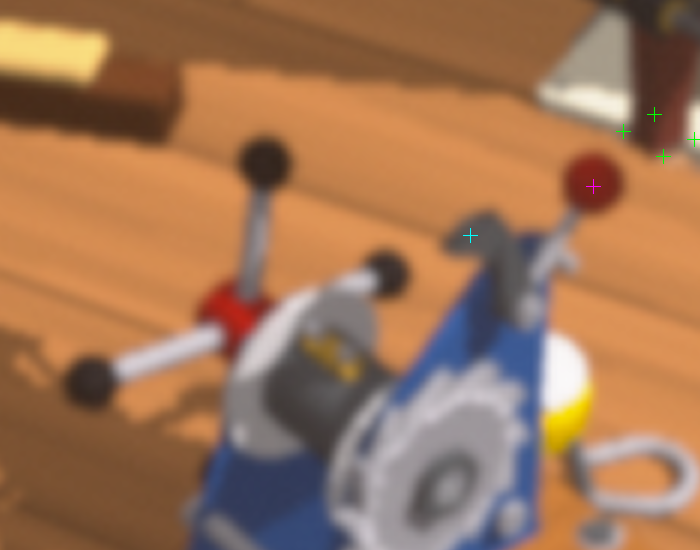

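```bash
python3 -m handwheel '[[[0,-0.01,-0.01],[-3,0,10],0],[[0,0,0],[0,0,12],0],[[0,0,0],[0,0,6],0],[[0,0,0],[0,0,0],0],[[0,0,0],[0,0,0],0],[[0,0,0],[0,5,0],0],[[0,0,0],[0,5,0],0],[[0,0,0],[0,0,0],0],[[0,0,0],[0,0,0],0],[[0,0,0],[0,0,0],0]]'
python3 -c "
from h import *
go([-120,58,203]);shot('scene','e5.png',tz=-36)"
```

```text
t: 20.37
ee_pos: [448.8, 101.8, 200.0]
orientation: [-2.576, -1.797, -0.0]
ft_force: [-0.4, -0.7, -1.0]
width: 0.7
t 20.37 local TCP [-122.1   57.8  200. ] target world [450.9 101.3 203. ] shift tool [ 0.2  2.1 -3. ] turn [-0.001 -0.001  0.001] F local [-0.1 -0.8 -1. ] w 0.7
```

View pics/e5.png

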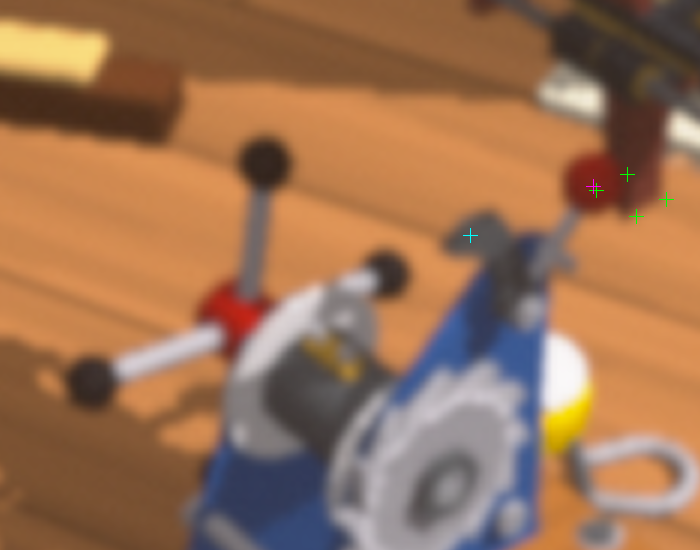

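```bash
python3 -m handwheel '[[[0,0,0],[0,5,-1],0],[[0,0,0],[0,5,-2],0],[[0,0,0],[0,5,-2],0],[[0,0,0],[0,5,-2],0],[[0,0,0],[0,5,-2],0],[[0,0,0],[0,5,-2],0],[[0,0,0],[0,0,0],0],[[0,0,0],[0,0,0],0],[[0,0,0],[0,0,0],0],[[0,0,0],[0,0,0],0]]'
python3 -c "
from h import *
go([-70,58,218]);shot('scene','e6.png',tz=-36)"
```

```text
t: 21.25
ee_pos: [464.4, 96.1, 212.5]
orientation: [-2.558, -1.781, 0.026]
ft_force: [-0.1, 0.9, 0.8]
width: 0.2
t 21.25 local TCP [-105.5   57.8  212.5] target world [497.8  84.  218. ] shift tool [ 0.2 35.3 -6.5] turn [-0.03  -0.    -0.001] F local [-0.4  0.8  0.8] w 0.2
```

View pics/e6.png

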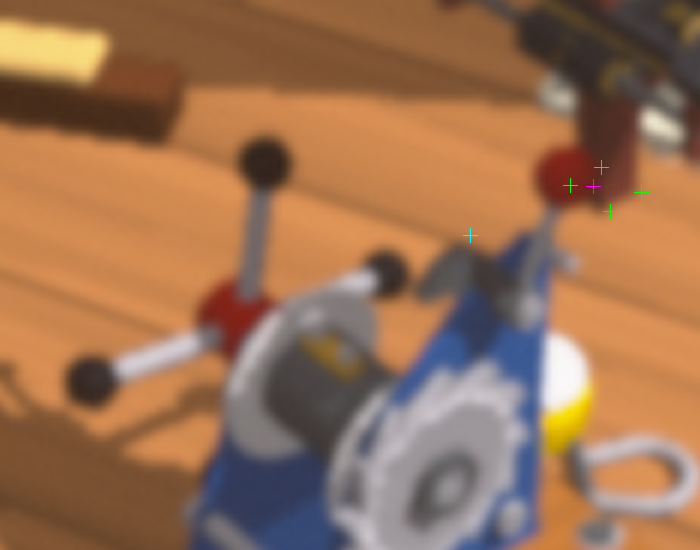

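The ball is now moving cleanly, from (593,183) to (565,177), with little force. I keep going past centre.

```bash
python3 -m handwheel '[[[-0.03,0,0],[0,6,0],0],[[0,0,0],[0,6,0],0],[[0,0,0],[0,6,0],0],[[0,0,0],[0,6,-1],0],[[0,0,0],[0,6,-1],0],[[0,0,0],[0,5,-1],0],[[0,0,0],[0,0,0],0],[[0,0,0],[0,0,0],0],[[0,0,0],[0,0,0],0],[[0,0,0],[0,0,0],0]]'
python3 -c "
from h import *
go([-70,58,218]);shot('scene','e7.png',tz=-36)"
```

```text
t: 22.13
ee_pos: [500.5, 82.4, 214.9]
orientation: [-2.578, -1.794, 0.002]
ft_force: [0.0, -0.5, -0.2]
width: 0.2
t 22.13 local TCP [-66.9  57.4 214.9] target world [497.8  84.  218. ] shift tool [ 0.6 -3.1 -3.1] turn [-0.002  0.    -0.002] F local [ 0.2 -0.4 -0.2] w 0.2
```

View pics/e7.png

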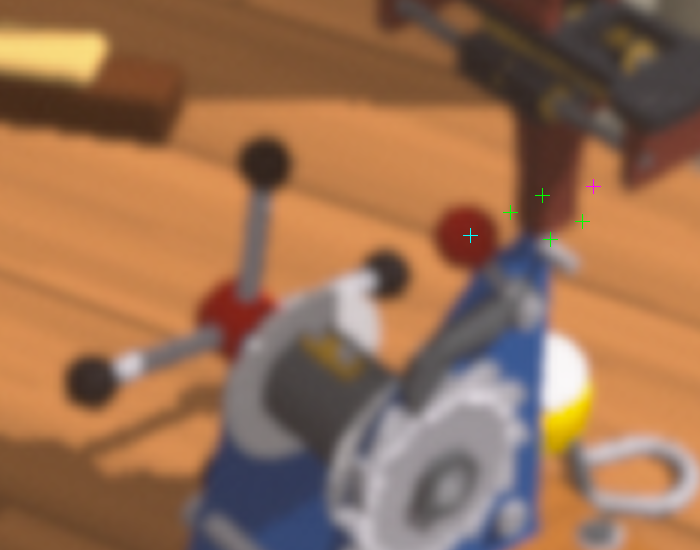

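The pawl has dropped in: the ball is on the "down" marker at (470,236) and the wheel is unchanged. Now I lift and go back to knob0 for the snug push.

```bash
python3 -m handwheel '[[[0,0,0],[0,0,-15],0],[[0,0,0],[0,0,-25],0],[[0,0,0],[0,0,-28],0],[[0,0,0],[0,0,-25],0],[[0,0,0],[-28,22,0],0],[[0,0,0],[-28,22,0],0],[[0,0,0],[-28,22,0],0],[[0,0,0],[-28,22,0],0],[[0,0,0],[-26,22,0],0],[[0,0,0],[0,0,0],0]]'
python3 -c "
from h import *
go([45,-85,168])"
```

```text
t: 23.02
ee_pos: [555.7, -88.6, 312.9]
orientation: [-2.57, -1.807, 0.003]
ft_force: [0.1, -0.1, 0.5]
width: 0.5
t 23.02 local TCP [ 44.  -84.  312.9] target world [556.2 -89.9 168. ] shift tool [ -0.9   1.1 144.9] turn [-0.001  0.001  0.008] F local [ 0.1 -0.1  0.5] w 0.5
```

```bash
python3 -m handwheel '[[[0,0,0],[0,3,20],0],[[0,0,0],[0,0,25],0],[[0,0,0],[0,0,25],0],[[0,0,0],[0,0,25],0],[[0,0,0],[0,0,25],0],[[0,0,0],[0,0,20],0],[[0,0,0],[0,0,0],0],[[0,0,0],[0,-8,0],0],[[0,0,0],[0,-8,0],0],[[0,0,0],[0,-6,0],0]]'
python3 -c "
from h import *
go([8,-85,168]);shot('scene','f1.png',tz=-36)"
```

```text
t: 23.85
ee_pos: [537.2, -80.9, 170.7]
orientation: [2.572, 1.801, 0.003]
ft_force: [-0.1, -0.3, 0.5]
width: 0.2
t 23.85 local TCP [ 24.  -83.2 170.7] target world [521.5 -77.1 168. ] shift tool [ -1.8 -16.    2.6] turn [ 0.003 -0.001  0.004] F local [ 0.  -0.3  0.5] w 0.2
```

View pics/f1.png

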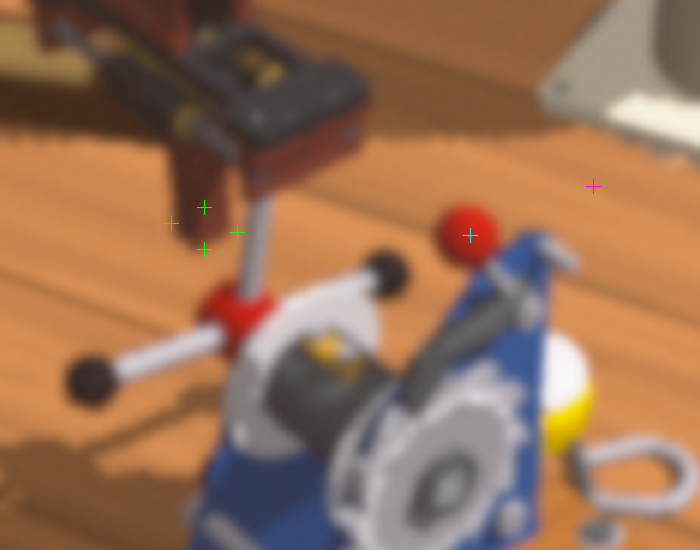

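```bash
python3 -m handwheel '[[[0,0,0],[0,-6,0],0],[[0,0,0],[0,-5,0],0],[[0,0,0],[0,-4,0],0],[[0,0,0],[0,-3,1],0],[[0,0,0],[0,-3,1],0],[[0,0,0],[0,-3,1],0],[[0,0,0],[0,-2,0],0],[[0,0,0],[0,0,0],0],[[0,0,0],[0,0,0],0],[[0,0,0],[0,0,0],0]]'
python3 -c "
from h import *
go([0,-85,168]);shot('scene','f2.png',tz=-36)"
```

```text
t: 24.73
ee_pos: [515.0, -72.2, 173.4]
orientation: [2.562, 1.794, 0.021]
ft_force: [1.8, -0.7, 0.8]
width: 0.3
t 24.73 local TCP [ 1.000e-01 -8.260e+01  1.734e+02] target world [514.  -74.4 168. ] shift tool [-2.4 -0.2  5.4] turn [ 0.019 -0.003  0.004] F local [1.9 0.  0.8] w 0.3
```

View pics/f2.png

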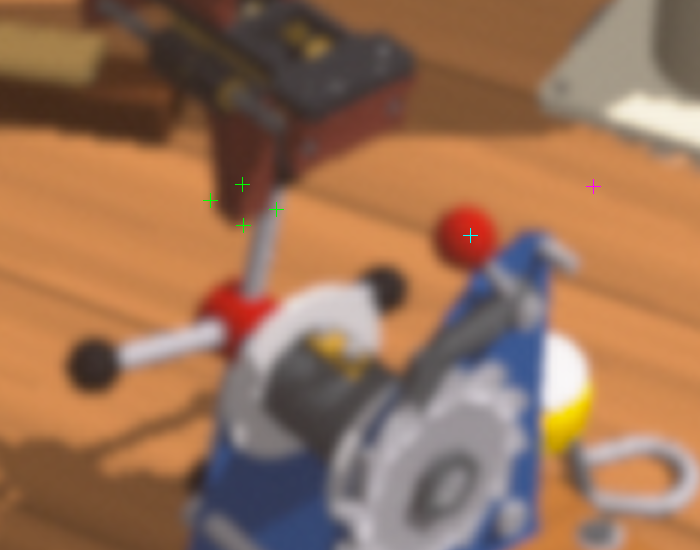

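The wheel reads about -0.52 (knob1 at (384,289), knob3 at (94,365)). One more gentle step to feel the stop.

```bash
python3 -m handwheel '[[[0,0,0],[0,-3,0],0],[[0,0,0],[0,-3,0],0],[[0,0,0],[0,0,0],0],[[0,0,0],[0,0,0],0],[[0,0,0],[0,0,0],0],[[0,0,0],[0,0,0],0],[[0,0,0],[0,0,0],0],[[0,0,0],[0,0,0],0],[[0,0,0],[0,0,0],0],[[0,0,0],[0,0,0],0]]'
python3 -c "
from h import *
go([0,-85,168])"
```

```text
t: 25.62
ee_pos: [515.5, -72.3, 173.8]
orientation: [2.553, 1.789, 0.032]
ft_force: [1.7, -1.1, -0.6]
width: 0.3
t 25.62 local TCP [  0.7 -82.6 173.8] target world [514.  -74.4 168. ] shift tool [-2.5 -0.9  5.8] turn [ 0.032 -0.003  0.005] F local [ 2.  -0.4 -0.6] w 0.3
```

The tool would not advance for a 6 mm command, so the tooth is hard against the pawl. I back away and check.

```bash
python3 -m handwheel '[[[0,0,0],[0,15,0],0],[[0,0,0],[0,15,0],0],[[0,0,0],[0,10,-10],0],[[0,0,0],[0,0,-30],0],[[0,0,0],[0,0,-30],0],[[0,0,0],[0,0,-30],0],[[0,0,0],[0,0,-30],0],[[0,0,0],[0,0,-20],0],[[0,0,0],[0,0,0],0],[[0,0,0],[0,0,0],0]]'
python3 - <<'E'
from h import *
go([0,-85,168]);shot('scene','g1.png',tz=-36)
p=cam('scene'); q=cam('top'); print(theta(p,(0,1,3),-.5)); save(q,'g1t.png')
for n,pp in(('s',p),('t',q)):
    for d in ctrl.spot_point(pp,'knob0')+ctrl.spot_point(pp,'pawl_ball'): print(n,round(d['score'],2),w(pp,d['position']).round(1))
    for b in['shackle','spanner','wax_tin','glue_bottle','spokeshave','mallet','rasp','riser_block']:
        r=ctrl.spot_point(pp,b)
        if r: print(n,b,round(r[0]['score'],2),w(pp,r[0]['position']).round(0))
print('expect',W(POSE,[ball(0)]+[knob(k,-.52) for k in range(4)]).round(1).tolist())
E
```

```text
t: 26.45
ee_pos: [539.4, -81.8, 324.6]
orientation: [-2.573, -1.803, -0.002]
ft_force: [0.2, 0.4, -0.0]
width: 0.6
t 26.45 local TCP [ 26.4 -83.2 324.6] target world [514.  -74.4 168. ] shift tool [ -1.9 -26.5 156.6] turn [ 0.001 -0.001  0.005] F local [ 0.1  0.4 -0. ] w 0.6
[None, None, None]
s 0.93 [ 600.  -106.7  152.3]
s 0.8 [428.7 -41.5 105.8]
s 0.8 [538.7 -85.1  38.8]
s 0.7 [490.5 -62.8 219.3]
s 0.45 [5.426e+02 5.000e-01 1.300e+00]
s 0.5 [542.3  63.9 266.7]
s shackle 0.68 [391. 101.   2.]
s spanner 0.94 [613. 123.   1.]
s wax_tin 0.69 [ 267. -390.    1.]
s glue_bottle 0.78 [413. 409.   0.]
s spokeshave 0.68 [ 616. -383.   -3.]
s mallet 0.82 [785. -30.   2.]
s rasp 0.77 [650. 355.  -1.]
s riser_block 0.64 [ 264. -390.    1.]
t 0.64 [490.2 -55.3 220.6]
t 0.58 [433.6 -45.3 106.4]
t 0.58 [539.3 -82.1  37.1]
t 0.71 [550.9  65.6 265.1]
t 0.69 [430.6 -45.2 104.6]
t shackle 0.7 [394. 101.   2.]
t spanner 0.96 [611. 122.  -2.]
t wax_tin 0.68 [379.  17.  -2.]
t glue_bottle 0.73 [416. 409.  -3.]
t spokeshave 0.87 [ 617. -380.   -4.]
t mallet 0.55 [786. -30.  -1.]
t rasp 0.9 [654. 359.   3.]
t riser_block 0.61 [ 269. -392.   -5.]
expect [[547.0, 65.9, 264.3], [491.3, -66.0, 221.9], [427.8, -42.6, 105.7], [536.8, -82.7, 38.1], [600.2, -106.1, 154.3]]
```

View pics/g1.png

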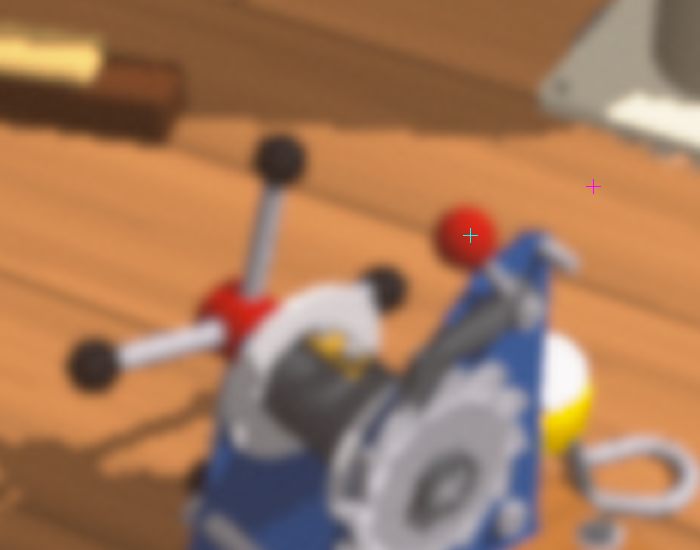

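The knobs match -0.52 within the networks' error. The ball is in the down position, the bystanders are where they were, and the arm is clear. I'm handing in.

```bash
python3 -c "
from workcell import ctrl
print(ctrl.close_job())"
```

```text
the job is handed in; nothing more can be done
None
```

The winch is let back one notch, with the pawl down in that notch and the wheel pushed snug against it. I handed the job in at about 27 s; it returned no verdict.

**What I did:** With shut fingers I only pushed, in this order:
1. Pushed the red ball towards -x until the pawl lay against its back stop and stayed up.
2. Pushed knob0 backward, taking the wheel from about +0.09 to about -0.43 rad.
3. Pushed the ball back over centre, so the pawl fell into the teeth.
4. Pushed knob0 gently until the wheel would not move for a further 6 mm command.

**Last checks:**
- **Wheel:** about -0.52 rad. Nearly all the knob sightings in the two views lie within about 4 mm of where that angle puts them; knob0 in the top view was about 11 mm off.
- **Pawl:** the ball is at its "down" position.
- **Bystanders:** all read within about 7 mm of where they started, apart from one false reading. The scene view put the wax tin where the riser block lies; the top view had it in place.
- **Contact:** the arm is clear and the force reads zero.

**What disagreed or went wrong:**
- **Fingertip height:** the real fingertips stand about 44 mm higher along the tool than the stated TCP implies. I found this in the pictures and from a trial push that missed the ball, and corrected for it afterwards.
- **First attempt to flip the pawl down:** the finger came in too high on the ball and jammed at about 28 N. I backed off and came in lower.
- **Knob finder:** my own dark-blob finder gave no reading in the later pictures, so the wheel angle comes from the networks and my reading of the pictures.

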